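Check the press upright with a square

TASK

Check that the upright of the half-built press stands square on its bed: pick up the triangular braced square from the bench and, holding it upright all along, first press its foot down flat on the perforated bed just short of the middle of the upright's bare steel face, then slide it up and press its tall back edge flush against that face for about a second. Then let go and leave the square standing flush in the corner, without knocking it over or disturbing the loose parts on the bench.

Things in the scene. Friction and masses are not known exactly. Their poses are not given: they have to be found in the camera images.
- square_grip (a point): Middle of the sloping brace of the loose aluminium square (0.4 kg) standing on the bench, 49 mm above its underside and 60 mm behind its back edge. The brace, 24 mm thick and 20 mm deep, runs from the blade's top to the foot's far end: pinch it here from above across its thickness. x: level, along the foot towards the blade's back edge (the edge for the upright); y: across the thickness; z: up.
- square_heel (a point): The square's outer heel, where the foot's underside meets the blade's back edge, mid-thickness; axes as square_grip, which lies at x -60, z +49 mm from here. The flat foot runs from here to x -130 mm, 40 mm wide, 12 mm thick; the blade rises here to 90 mm, 18 mm deep, 24 mm thick.
- corner (a point): On the fixed half-built press: middle of the line where the upright's bare steel face (150 mm wide, 90 mm high) meets the flat perforated bed, 50 mm above the bench; both ground smooth and slippery. x: level, square into the face; y: along the face; z: up. Open bed: 170 mm before the face, 120 mm either side. Behind the face is an orange block, 100 mm deep overall, 96 mm high with its top flange.
Not all that is in view belongs to the job. Leave any yellow look-alike of the part that bears square_grip alone.

How it is judged:
By the outcome, as a careful person would: the job done as asked, in the order asked, and still so for the second after the job is handed in, with the robot touching nothing.
It also fails if it takes over 42 s, if anything falls off the work surface, if the arm or the gripper's body presses on something with over 40 N, if the wrist force passes 120 N, or if a joint passes its speed limit or range.

ROBOT

A 6-joint arm with a two-finger parallel gripper is mounted at the origin on the work surface. World frame = base frame: x ahead of the robot, y to its left, z up, the work surface at z = 0. Lengths are in m, angles in degrees, forces in N, time in s.
With the tool pointing down it reaches from about 0.275 to 0.975 m from the base axis. Payload 8.4 kg.
Tool frame: the origin (TCP) lies between the finger pads; the fingertips stand 19 mm ahead of it and the grasp point (between the pads) is the TCP; z points along the fingers, y is the direction in which the jaws open and shut (so a half turn about z gives the same grasp; the last joint's range is limited). The gripper opens to 92 mm and grips with 3 to 60 N. Pads are 20 mm wide; open, the fingers measure 128 mm over their backs; the gripper's body (75 mm by 189 mm) begins 69 mm behind the grasp point.
Start: joints at [-68.319, 20.225, 93.587, -0, 66.188, -0.138], TCP at [0.232, -0.58, 0.234] pointing down, gripper open.
Joint ranges: [-150.9, 150.9], [-52.94, 120.26], [3.33, 152.33], [-74.26, 254.26], [0, 154.13], [-172.89, 172.89]. Speed limits (degrees/s): [127.2, 127.2, 159.86, 180, 180, 180].

INTERFACE

Orientations are given as a 3x3 rotation matrix whose columns are the frame's x, y, z axes.
In Python, from station import sense, capture, camera_params, ticket gives the robot as it stands. The module is installed in compiled form; this text tells all that it offers.
- The arm moves only by the shell command python3 -m handwheel 'ROWS' [FORCE]. ROWS is JSON, a list of rows, each a list of 3 entries, a list of its own where there are three numbers: the shift along the tool's x, y, z in mm, then the turn, a rotation vector about the tool's x, y, z in degrees, then the closure, from 0 (fully open) to 1 (shut). In form: [[[tx, ty, tz], [ax, ay, az], hand], ...]. A call has 1 to 8 rows; each row shifts and turns the commanded pose from where the row before left it, along the tool's axes as they then stand; what a row does not reach is not made up. A row lasts 1/8 s, in which the tool goes at most 62.5 mm and 10.7 degrees, less where a joint would pass 70% of its speed; a pose out of reach is approached as far as the arm can. A call is refused whole if a number of a shift passes 62.5 or a number of a turn 10.7, either way. A call with a gripper value outside its range is refused whole. The fingers move at their own pace and stop on an object; FORCE is the grip in N (left out, the last holds). Time passes only in rows, so rows that do not move let the fingers close. It gives the time, the measured TCP pose, the force and the opening at its end, in the units of the state.
- sense(): the state, without advancing time (a new reading comes with each control period).
- capture(name): name is "scene" or "top"; returns (picture, depth): 400x640x3 uint8, red, green, blue; 400x640 float32, m along the optical axis (not along the pixel's ray), 0 where there is no reading.
- camera_params(name): a dict with "K" (3x3 intrinsics, pixels), "rvec" (rotation vector, rad) and "tvec" (3), from world to camera coordinates, as OpenCV has them. Camera axes: x right, y down, z forward; pixel columns grow to the right and rows downward; lengths in m; the calibration is good to about 2 mm. A picture is of the moment at which its call begins. camera_params takes no time and is no camera call.
- ticket.finish_job(): hands the job in, once; it reports no verdict.
The state is a dict: "t": time; "joints": joint angles; "qvel": joint speeds; "tau": joint torques, N m; "tool_pos": TCP position; "orientation": TCP orientation; "ft_force": force on the tool from outside, world axes, zero at the start; "wrist_torque": the same for the moment, N m; "width": opening from 0.0 (shut) to 1.0 (fully open).
Only numpy, scipy, OpenCV 4.12 (cv2) and the standard library are available. Lean on these libraries where they do the work, as an engineer would, in place of code of your own. Each camera call takes 0.05 s, during which the arm holds its last target.

## Working session

There is one attempt and no reset: what is moved stays moved. The work goes in short steps, Python scripts to look and compute and a shell command to move; the robot and the scene stay as the last step left them, time stands still between calls to the robot, and variables do not carry over. Pictures are saved under pics/ and viewed, and the job is handed in when it is done.

```bash
mkdir -p pics; python3 - <<'E'
from station import sense,capture,camera_params
import cv2,numpy as np
s=sense();print(s)
for n in("scene","top"):
    p,d=capture(n);cv2.imwrite(f"pics/{n}0.png",p[:,:,::-1]);np.savez(f"pics/{n}0.npz",p=p,d=d)
    print(n,camera_params(n),d.min(),d.max())
E
```

```text
{'t': 0.0, 'joints': array([-6.83200660e+01,  2.02621507e+01,  9.36297056e+01, -1.13782588e-03,
        6.61864359e+01, -1.38628214e-01]), 'qvel': array([ 0.11975269, -0.04321349,  0.01519592,  0.074824  , -0.00509996,
       -0.02235374]), 'tau': array([-1.02872822e-03, -5.93841720e+01, -3.34217298e+01,  6.93671359e-02,
        2.31308100e-02, -6.99649490e-05]), 'tool_pos': array([ 0.23210211, -0.57979829,  0.23286263]), 'orientation': array([[ 9.28362477e-01,  3.71675718e-01, -5.21680912e-04],
       [ 3.71676084e-01, -9.28361618e-01,  1.26308390e-03],
       [-1.48509210e-05, -1.36649601e-03, -9.99999066e-01]]), 'ft_force': array([ 0.88398339,  0.65994088, -0.88080763]), 'wrist_torque': array([-0.07958587, -0.01787156,  0.00698484]), 'width': 0.9982453125777393}
scene {'K': array([[428.88823818,   0.        , 326.04485893],
       [  0.        , 428.88823818, 192.36392453],
       [  0.        ,   0.        ,   1.        ]]), 'rvec': array([ 2.01143398,  0.71556307, -0.37408973]), 'tvec': array([-0.41165711, -0.08260029,  1.10048489])} 0.0 3.674944
top {'K': array([[504.3657366 ,   0.        , 319.30244116],
       [  0.        , 504.3657366 , 202.06772965],
       [  0.        ,   0.        ,   1.        ]]), 'rvec': array([ 1.95085873, -2.27692594,  0.24722169]), 'tvec': array([0.109931  , 0.4850544 , 0.93257481])} 0.0 1.9848819
```

View pics/scene0.png

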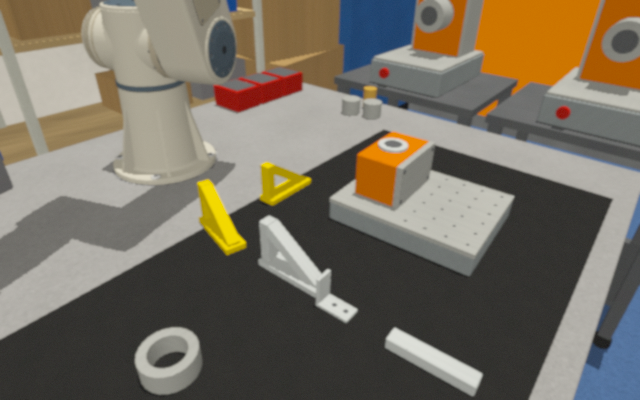

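View pics/top0.png

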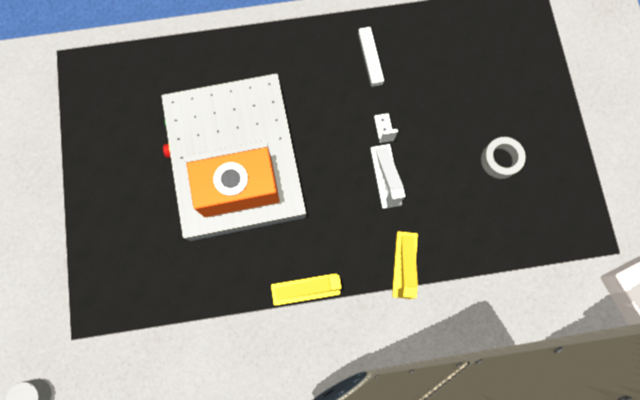

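```bash
cat > h.py <<'E'
import numpy as np,cv2
from station import camera_params
def cam(n):
    c=camera_params(n);R=cv2.Rodrigues(c["rvec"])[0];return c["K"],R,c["tvec"]
def world(n,d):
    K,R,t=cam(n);v,u=np.mgrid[:d.shape[0],:d.shape[1]]
    P=np.stack([(u-K[0,2])/K[0,0]*d,(v-K[1,2])/K[1,1]*d,d],-1)
    W=(P-t)@R; W[d<=0]=np.nan; return W
def proj(n,X):
    K,R,t=cam(n);P=np.atleast_2d(X)@R.T+t;q=P@K.T;return q[:,:2]/q[:,2:]
E
python3 - <<'E'
import numpy as np,cv2
from h import *
L={}
for n in("scene","top"):
    z=np.load(f"pics/{n}0.npz");p,d=z["p"],z["d"];W=world(n,d);L[n]=(p,W)
for (n,pts) in(("top",[(388,165),(397,192),(375,150),(385,125),(230,120),(230,155),(280,75),(163,95),(305,215),(183,238),(230,165),(400,100),(388,150),(405,240),(370,50),(505,145)]),("scene",[(268,225),(295,250),(320,280),(415,175),(460,205),(380,180),(335,205),(340,305)])):
    for u,v in pts: print(n,u,v,np.round(L[n][1][v,u],4),L[n][0][v,u])
p=L["top"][0];cv2.imwrite("pics/topc.png",cv2.resize(p[100:220,340:440,::-1],None,fx=5,fy=5,interpolation=cv2.INTER_CUBIC))
p=L["scene"][0];cv2.imwrite("pics/scc.png",cv2.resize(p[200:330,240:370,::-1],None,fx=4.5,fy=4.5,interpolation=cv2.INTER_CUBIC))
E
```

```text
top 388 165 [ 0.55   -0.1122  0.05  ] [247 248 245]
top 397 192 [ 0.4849 -0.1118  0.0893] [254 254 254]
top 375 150 [ 0.5955 -0.0983  0.014 ] [248 249 246]
top 385 125 [ 0.6491 -0.1303  0.0058] [254 254 254]
top 230 120 [0.6903 0.1861 0.0531] [242 241 235]
top 230 155 [0.5884 0.1838 0.1383] [255 180  74]
top 280 75 [0.798  0.0732 0.0014] [45 44 42]
top 163 95 [0.7652 0.3148 0.0519] [223 221 209]
top 305 215 [0.4793 0.0655 0.0285] [71 74 73]
top 183 238 [ 0.476   0.3163 -0.002 ] [90 90 84]
top 230 165 [0.5683 0.1854 0.1429] [255 255 254]
top 400 100 [ 7.020e-01 -1.736e-01  6.000e-04] [46 45 42]
top 388 150 [ 0.5915 -0.125   0.0136] [252 253 251]
top 405 240 [ 0.4006 -0.1228  0.0213] [253 244  87]
top 370 50 [ 0.8186 -0.127   0.0172] [254 254 253]
top 505 145 [ 0.5618 -0.3625  0.0259] [112 111 105]
scene 268 225 [ 0.495  -0.1203  0.0892] [201 203 197]
scene 295 250 [ 0.5455 -0.11    0.056 ] [215 218 211]
scene 320 280 [ 0.6218 -0.1381  0.0546] [171 172 166]
scene 415 175 [0.6044 0.1839 0.097 ] [125 124 118]
scene 460 205 [0.6966 0.2117 0.0504] [192 191 181]
scene 380 180 [0.5649 0.115  0.1004] [174  92   0]
scene 335 205 [0.4949 0.0664 0.0374] [116 119 117]
scene 340 305 [ 0.6484 -0.1195  0.0046] [218 220 213]
```

View pics/topc.png

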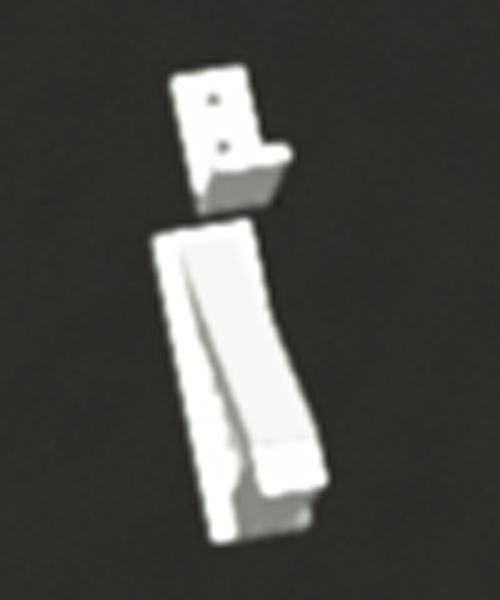

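View pics/scc.png

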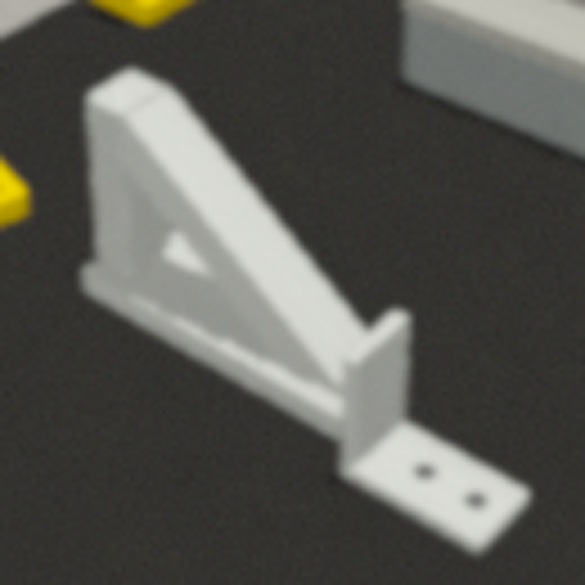

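```bash
python3 - <<'E'
import numpy as np,cv2
from h import *
L={}
for n in("scene","top"):
    z=np.load(f"pics/{n}0.npz");p,d=z["p"],z["d"];L[n]=(p,world(n,d))
# square: both clouds in box
def pts(n,lo,hi,col=None):
    p,W=L[n];m=np.all((W>lo)&(W<hi),-1)
    if col is not None: m&=col(p.astype(int))
    return W[m],m
grey=lambda p:(np.ptp(p,axis=-1)<25)&(p.min(-1)>90)
for n in L:
    P,m=pts(n,[.44,-.17,.004],[.625,-.06,.11],grey)
    print(n,len(P))
    for nm,a,b in(("foot",.005,.018),("mid",.03,.08),("top",.083,.1)):
        Q=P[(P[:,2]>a)&(P[:,2]<b)]
        if len(Q)<5: continue
        r=cv2.minAreaRect((Q[:,:2]*1000).astype(np.float32));print(nm,len(Q),r,np.median(Q,0).round(4))
        vx=cv2.fitLine((Q[:,:2]*1000).astype(np.float32),cv2.DIST_HUBER,0,.01,.01).ravel();print("  line",vx.round(3),np.degrees(np.arctan2(vx[1],vx[0])))
# face
P,m=pts("scene",[.55,.09,.06],[.64,.30,.138],grey)
vx=cv2.fitLine((P[:,:2]*1000).astype(np.float32),cv2.DIST_HUBER,0,.01,.01).ravel()
print("face",len(P),vx.round(3),np.degrees(np.arctan2(vx[1],vx[0])),P.min(0),P.max(0))
# bed
for n in L:
    P,m=pts(n,[.42,.02,.04],[.85,.36,.058],grey);print(n,"bedz",np.median(P[:,2]),len(P))
    r=cv2.minAreaRect((P[:,:2]*1000).astype(np.float32));print(r,cv2.boxPoints(r).round(0).tolist())
# orange top
org=lambda p:(p[...,0]>200)&(p[...,2]<120)
P,m=pts("top",[.42,.08,.135],[.65,.30,.16],org);r=cv2.minAreaRect((P[:,:2]*1000).astype(np.float32));print("orange",np.median(P[:,2]),r,cv2.boxPoints(r).round(0).tolist())
E
```

```text
scene 2918
foot 855 ((551.3490600585938, -115.6806869506836), (41.28913879394531, 150.45416259765625), 85.91435241699219) [ 0.5373 -0.1226  0.0112]
  line [ 9.98000e-01 -6.90000e-02  5.52868e+02 -1.22986e+02] -3.9816504
mid 1390 ((551.436279296875, -113.0234603881836), (39.72956848144531, 147.20425415039062), 82.83588409423828) [ 0.5384 -0.1197  0.0518]
  line [ 1.00000e+00  1.80000e-02  5.30361e+02 -1.19616e+02] 1.0518217
top 193 ((491.1951599121094, -110.66728210449219), (31.5098819732666, 25.946395874023438), 4.933701992034912) [ 0.4925 -0.1124  0.0884]
  line [   0.765    0.644  492.242 -112.16 ] 40.073708
top 1493
foot 498 ((548.6238403320312, -115.55281066894531), (151.20355224609375, 50.1368408203125), 0.03621469810605049) [ 0.5409 -0.0988  0.0119]
  line [ 9.99000e-01 -3.60000e-02  5.32478e+02 -9.89820e+01] -2.066294
mid 608 ((546.828857421875, -114.30241394042969), (37.60227966308594, 149.52781677246094), 82.60977935791016) [ 0.5382 -0.1113  0.0544]
  line [ 9.89000e-01 -1.50000e-01  5.37204e+02 -1.10268e+02] -8.602275
top 201 ((488.48687744140625, -112.3731689453125), (31.3
[... 194 characters left out ...]
.06013e+02  1.54957e+02] -87.38327 [0.59668126 0.11448274 0.060053  ] [0.60910566 0.2672381  0.13797992]
scene bedz 0.04952793502632264 7413
((624.727294921875, 193.59732055664062), (300.6510925292969, 244.96243286132812), 2.9061944484710693) [[468.0, 308.0], [481.0, 64.0], [781.0, 79.0], [769.0, 324.0]]
top bedz 0.05013989400764335 11939
((622.4415283203125, 191.67037963867188), (301.64190673828125, 240.4616241455078), 2.8163061141967773) [[466.0, 304.0], [478.0, 64.0], [779.0, 79.0], [767.0, 319.0]]
orange 0.14006657852484042 ((547.0368041992188, 186.98007202148438), (89.02177429199219, 148.48521423339844), 2.507336378097534) [[499.0, 259.0], [506.0, 111.0], [595.0, 115.0], [588.0, 263.0]]
```

```bash
cat >> h.py <<'E'
def ray(n,u,v,z):
    K,R,t=cam(n);C=-R.T@t;r=R.T@np.array([(u-K[0,2])/K[0,0],(v-K[1,2])/K[1,1],1]);return C+r*(z-C[2])/r[2]
E
python3 - <<'E'
import numpy as np,cv2
from h import *
for n in("top","scene"):
    K,R,t=cam(n);print(n,(-R.T@t).round(3))
for u,v in((370.4,147),(390,144),(382.4,208.4),(401.6,205.6)):
    print(u,v,ray("top",u,v,.012)[:2].round(4),ray("top",u,v,0)[:2].round(4))
z=np.load("pics/top0.npz");W=world("top",z["d"])
# blade top pixels & brace centreline
p=z["p"].astype(int);m=(p.min(-1)>200)&(np.ptp(p,axis=-1)<25)
for v in range(150,206,4):
    us=[u for u in range(365,410) if m[v,u] and W[v,u,2]>.022]
    if us: print(v,us[0],us[-1],W[v,us[0]].round(4),W[v,us[-1]].round(4))
# scene mask: heel back edge low corners
s=cv2.imread("pics/scene0.png");cv2.imwrite("pics/scd.png",cv2.resize(s[205:285,245:325],None,fx=7,fy=7,interpolation=cv2.INTER_CUBIC))
E
```

```text
top [0.293 0.071 1.013]
scene [ 0.926 -0.523  0.506]
370.4 147 [ 0.604  -0.0903] [ 0.6077 -0.0923]
390 144 [ 0.6042 -0.1318] [ 0.6079 -0.1343]
382.4 208.4 [ 0.472  -0.0916] [ 0.4741 -0.0935]
401.6 205.6 [ 0.4717 -0.1311] [ 0.4738 -0.1336]
150 384 387 [ 0.5894 -0.1147  0.0248] [ 0.5892 -0.1213  0.0222]
154 377 389 [ 0.5831 -0.0989  0.025 ] [ 0.5782 -0.1225  0.029 ]
158 380 391 [ 0.5711 -0.1019  0.0342] [ 0.5671 -0.1234  0.0365]
162 380 392 [ 0.5615 -0.0995  0.0392] [ 0.5561 -0.1221  0.0454]
166 382 394 [ 0.5495 -0.0999  0.051 ] [ 0.545  -0.1227  0.0543]
170 383 396 [ 0.5404 -0.0999  0.0537] [ 0.5341 -0.1233  0.0631]
174 382 397 [ 0.5374 -0.0998  0.0347] [ 0.5246 -0.1227  0.0683]
178 386 399 [ 0.5201 -0.1003  0.0674] [ 0.5143 -0.1235  0.0757]
182 388 400 [ 0.5094 -0.1008  0.0772] [ 0.5057 -0.1234  0.0783]
186 390 402 [ 0.499  -0.1014  0.0865] [ 0.4952 -0.1236  0.0881]
190 390 403 [ 0.4917 -0.1004  0.0847] [ 0.4874 -0.1241  0.0876]
194 391 404 [ 0.484  -0.101   0.0838] [ 0.4789 -0.1239  0.0904]
198 392 396 [ 0.4756 -0.101   0.0861] [ 0.474  -0.108   0.0885]
```

View pics/scd.png

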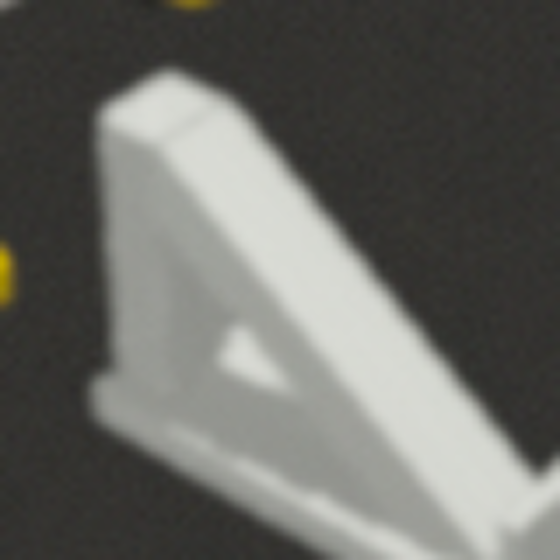

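Candidates (top view pixels): the grey braced square at (388,178), yellow look-alikes at (405,265) and (306,290), the L-bracket at (385,128) and the bar at (371,55). I choose the grey square. The crop shows its vertical blade towards the robot and its brace sloping down to the far end, with the L-bracket just beyond. Estimates: grip (0.534, -0.111, 0.049), yaw about 0.8°; corner (0.604, 0.190, 0.050), yaw about 2.7°.

```bash
python3 -m handwheel '[[[0,0,0],[0,0,10.5],0],[[0,0,0],[0,0,10.5],0],[[40,-50,0],[0,0,0],0],[[40,-55,0],[0,0,0],0],[[40,-55,0],[0,0,0],0],[[40,-55,0],[0,0,0],0],[[40,-55,0],[0,0,0],0],[[40,-55,0],[0,0,0],0]]' 50; cat >>h.py <<'E'
def togo(target,yaw):
    from station import sense
    s=sense();R=s["orientation"];d=R.T@(np.array(target)-s["tool_pos"])*1000
    c,q=np.cos(np.radians(yaw)),np.sin(np.radians(yaw));T=np.array([[c,q,0],[q,-c,0],[0,0,-1.]])
    a=np.degrees(cv2.Rodrigues(R.T@T)[0].ravel())
    print("t",round(s["t"],2),"pos",s["tool_pos"].round(4),"togo",d.round(1),"turn",a.round(2),"F",s["ft_force"].round(1),"w",round(s["width"],3))
E
python3 -c "
from h import *;togo([.534,-.1113,.14],.8)"
```

```text
t: 1.1
tool_pos: [0.4516, -0.2737, 0.2335]
orientation: [[1.0, 0.014, -0.0], [0.014, -1.0, -0.0], [-0.0, 0.0, -1.0]]
ft_force: [0.7, -0.6, -0.2]
width: 0.998
t 1.1 pos [ 0.4516 -0.2737  0.2335] togo [  84.7 -161.2   93.5] turn [0.   0.   0.01] F [ 0.7 -0.6 -0.2] w 0.998
```

```bash
python3 -m handwheel '[[[30,-45,20],[0,0,0],0],[[20,-45,30],[0,0,0],0],[[10,-45,30],[0,0,0],0],[[0,0,0],[0,0,0],0],[[0,0,0],[0,0,0],0],[[0,0,0],[0,0,0],0]]'
python3 - <<'E'
from h import *;togo([.534,-.1113,.049],.8)
from station import capture
for n in("scene","top"):
    p,d=capture(n);cv2.imwrite(f"pics/{n}1.png",p[:,:,::-1])
a=cv2.imread("pics/scene1.png")[130:330,180:420];b=cv2.imread("pics/top1.png")[80:280,280:520]
cv2.imwrite("pics/c1.png",cv2.resize(np.vstack([a,b]),None,fx=1.5,fy=1.5)[:600])
E
```

```text
t: 1.85
tool_pos: [0.5093, -0.1408, 0.1544]
orientation: [[1.0, 0.013, 0.001], [0.013, -1.0, -0.001], [0.001, 0.001, -1.0]]
ft_force: [0.4, -0.3, -0.7]
width: 1.0
t 1.85 pos [ 0.5093 -0.1408  0.1544] togo [ 24.9 -29.3 105.4] turn [ 0.03 -0.08 -0.04] F [ 0.4 -0.3 -0.7] w 1.0
```

View pics/c1.png

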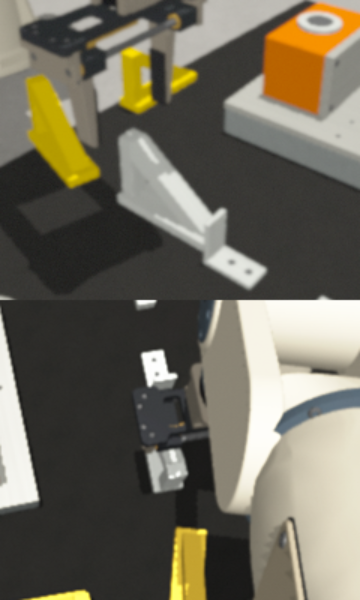

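```bash
python3 - <<'E'
from h import *
print(proj("scene",[[.5093,-.1408,.1354],[.534,-.1113,.049]]),proj("top",[[.5093,-.1408,.1354],[.534,-.1113,.049]]))
E
python3 -m handwheel '[[[15,-15,0],[0,0,0],0],[[10,-14,0],[0,0,0],0],[[0,0,0],[0,0,0],0],[[0,0,0],[0,0,0],0],[[0,0,0],[0,0,0],0]]'
python3 -c "
from h import *;togo([.534,-.1113,.049],.8)"
```

```text
[[263.74551346 210.03312043]
 [289.46408301 250.89864407]] [[414.24305211 170.774964  ]
 [388.95551674 172.8737175 ]]
t: 2.58
tool_pos: [0.5332, -0.1105, 0.1535]
orientation: [[1.0, 0.014, -0.0], [0.014, -1.0, -0.0], [-0.0, 0.0, -1.0]]
ft_force: [-0.3, -0.1, 0.9]
width: 0.999
t 2.58 pos [ 0.5332 -0.1105  0.1535] togo [  0.8   0.8 104.5] turn [0.   0.02 0.02] F [-0.3 -0.1  0.9] w 0.999
```

```bash
python3 -m handwheel '[[[0.8,0.5,25],[0,0,0],0],[[0,0,25],[0,0,0],0],[[0,0,22],[0,0,0],0],[[0,0,16],[0,0,0],0],[[0,0,10],[0,0,0],0],[[0,0,6],[0,0,0],0],[[0,0,0],[0,0,0],0],[[0,0,0],[0,0,0],0]]'
python3 - <<'E'
from h import *;togo([.534,-.1113,.049],.8)
from station import capture
for n in("scene","top"):
    p,d=capture(n);cv2.imwrite(f"pics/{n}2.png",p[:,:,::-1])
a=cv2.imread("pics/scene2.png")[150:330,200:400];b=cv2.imread("pics/top2.png")[100:280,280:480]
cv2.imwrite("pics/c2.png",cv2.resize(np.hstack([a,b]),None,fx=2,fy=2))
E
```

```text
t: 3.58
tool_pos: [0.5347, -0.1109, 0.0501]
orientation: [[1.0, 0.014, 0.001], [0.014, -1.0, -0.0], [0.001, 0.0, -1.0]]
ft_force: [-0.6, -0.3, 0.0]
width: 1.0
t 3.58 pos [ 0.5347 -0.1109  0.0501] togo [-0.7  0.3  1.1] turn [ 0.01 -0.05  0.02] F [-0.6 -0.3  0. ] w 1.0
```

View pics/c2.png

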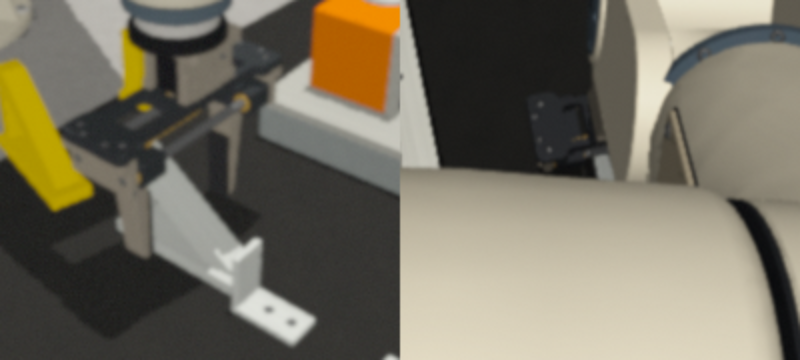

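The picture shows the fingers straddling the brace at crop (140,220) and (230,150), with the L-bracket clear. Closing.

```bash
python3 -m handwheel '[[[0,0,0],[0,0,0],0.5],[[0,0,0],[0,0,0],0.7],[[0,0,0],[0,0,0],0.8],[[0,0,0],[0,0,0],0.9],[[0,0,0],[0,0,0],1],[[0,0,0],[0,0,0],1],[[0,0,0],[0,0,0],1],[[0,0,0],[0,0,0],1]]' 50
python3 -c "
from h import *;togo([.534,-.1113,.049],.8)"
```

```text
t: 4.68
tool_pos: [0.5342, -0.1109, 0.0496]
orientation: [[1.0, 0.014, -0.0], [0.014, -1.0, -0.0], [-0.0, 0.0, -1.0]]
ft_force: [0.2, -0.8, -0.7]
width: 0.253
t 4.67 pos [ 0.5342 -0.1109  0.0496] togo [-0.2  0.4  0.6] turn [0.   0.   0.02] F [ 0.2 -0.8 -0.7] w 0.253
```

```bash
python3 -m handwheel '[[[0,0,-5],[0,0,0],1],[[0,0,-12],[0,0,0],1],[[0,0,-20],[0,0,0],1],[[0,0,-25],[0,0,0],1],[[0,0,-25],[0,0,0],1],[[0,0,-13],[0,0,0],1],[[0,0,0],[0,0,0],1],[[0,0,0],[0,0,0],1]]'
python3 - <<'E'
from h import *;togo([.695,.1945,.15],2.75)
from station import capture
for n in("scene","top"):
    p,d=capture(n);cv2.imwrite(f"pics/{n}3.png",p[:,:,::-1])
a=cv2.imread("pics/scene3.png")[90:330,200:440];b=cv2.imread("pics/top3.png")[60:300,240:480]
cv2.imwrite("pics/c3.png",cv2.resize(np.hstack([a,b]),None,fx=1.6,fy=1.6))
E
```

```text
t: 5.68
tool_pos: [0.5337, -0.1107, 0.1488]
orientation: [[1.0, 0.014, -0.001], [0.014, -1.0, 0.0], [-0.001, -0.0, -1.0]]
ft_force: [0.1, -1.0, -3.4]
width: 0.257
t 5.67 pos [ 0.5337 -0.1107  0.1488] togo [ 165.7 -302.9   -1.3] turn [-0.02  0.07 -1.93] F [ 0.1 -1.  -3.4] w 0.257
```

View pics/c3.png

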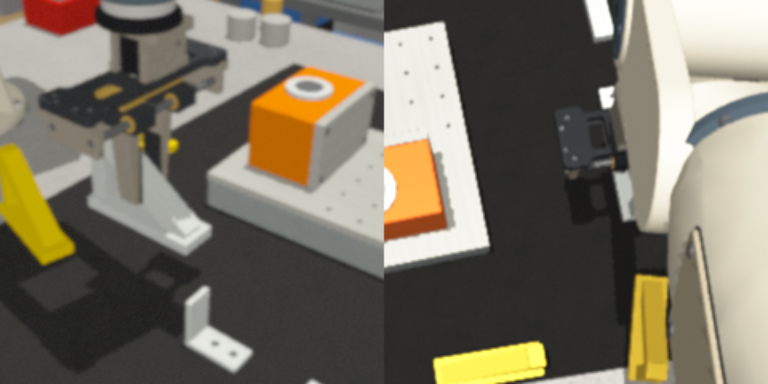

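The square is lifted and upright, and the L-bracket at crop (215,330) is undisturbed. I move forward first, then across.

```bash
python3 -m handwheel '[[[20,0,0],[0,0,-0.9],1],[[35,0,0],[0,0,-1],1],[[40,-10,0],[0,0,0],1],[[35,-20,0],[0,0,0],1],[[20,-30,0],[0,0,0],1],[[10,-35,0],[0,0,0],1],[[6,-35,0],[0,0,0],1],[[3,-35,0],[0,0,0],1]]'
python3 -c "
from h import *;togo([.695,.1945,.15],2.75)"
```

```text
t: 6.78
tool_pos: [0.695, 0.0618, 0.1481]
orientation: [[0.999, 0.047, -0.002], [0.047, -0.999, -0.0], [-0.002, 0.0, -1.0]]
ft_force: [-0.2, 0.6, -4.0]
width: 0.255
t 6.78 pos [0.695  0.0618 0.1481] togo [   6.3 -132.5   -1.9] turn [ 0.    0.11 -0.04] F [-0.2  0.6 -4. ] w 0.255
```

```bash
python3 -m handwheel '[[[0,-35,0],[0,0,0],1],[[0,-35,0],[0,0,0],1],[[0,-30,0],[0,0,0],1],[[0,-20,0],[0,0,0],1],[[0,-10,0],[0,0,0],1],[[0,0,0],[0,0,0],1],[[0,0,0],[0,0,0],1],[[0,0,0],[0,0,0],1]]'
python3 - <<'E'
from h import *;togo([.695,.1945,.15],2.75)
from station import capture
for n in("scene","top"):
    p,d=capture(n);cv2.imwrite(f"pics/{n}4.png",p[:,:,::-1])
a=cv2.imread("pics/scene4.png")[60:300,300:540];b=cv2.imread("pics/top4.png")[30:270,130:370]
cv2.imwrite("pics/c4.png",cv2.resize(np.hstack([a,b]),None,fx=1.6,fy=1.6))
E
```

```text
t: 7.78
tool_pos: [0.6893, 0.1896, 0.1496]
orientation: [[0.999, 0.046, -0.0], [0.046, -0.999, -0.0], [-0.0, 0.0, -1.0]]
ft_force: [-0.1, 0.1, -3.2]
width: 0.261
t 7.78 pos [0.6893 0.1896 0.1496] togo [ 6.  -4.6 -0.4] turn [ 0.01  0.   -0.09] F [-0.1  0.1 -3.2] w 0.261
```

View pics/c4.png

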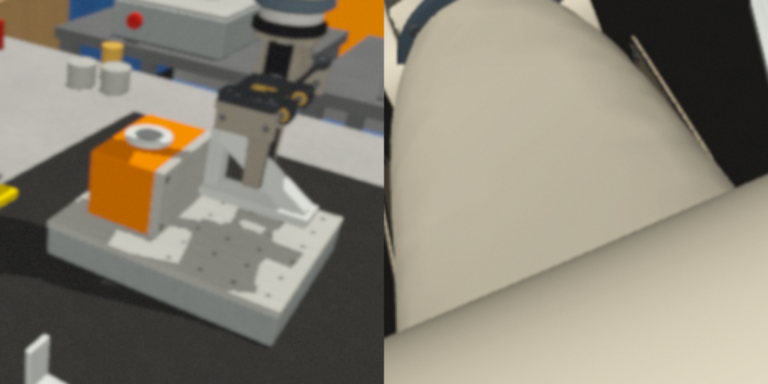

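The scene picture shows the square held upright over the bed at crop (260,190), short of the steel face. Lowering it.

```bash
python3 -m handwheel '[[[-3,-3,0],[0,0,-0.1],1],[[-2,-1.6,10],[0,0,0],1],[[0,0,15],[0,0,0],1],[[0,0,11],[0,0,0],1],[[0,0,6],[0,0,0],1],[[0,0,2],[0,0,0],1],[[0,0,0],[0,0,0],1],[[0,0,0],[0,0,0],1]]'
python3 - <<'E'
from h import *;togo([.664,.1934,.0995],2.75)
from station import capture
n="scene"
p,d=capture(n);cv2.imwrite(f"pics/{n}5.png",p[:,:,::-1]);np.savez("pics/scene5.npz",p=p,d=d)
a=cv2.imread("pics/scene5.png")[100:280,320:560]
cv2.imwrite("pics/c5.png",cv2.resize(a,None,fx=3.2,fy=3.2))
E
```

```text
t: 8.88
tool_pos: [0.6842, 0.195, 0.1061]
orientation: [[0.999, 0.049, 0.001], [0.049, -0.999, 0.0], [0.001, -0.0, -1.0]]
ft_force: [-0.4, 0.5, -3.3]
width: 0.26
t 8.88 pos [0.6842 0.195  0.1061] togo [-20.3   0.6   6.6] turn [-0.01 -0.04  0.06] F [-0.4  0.5 -3.3] w 0.26
```

View pics/c5.png

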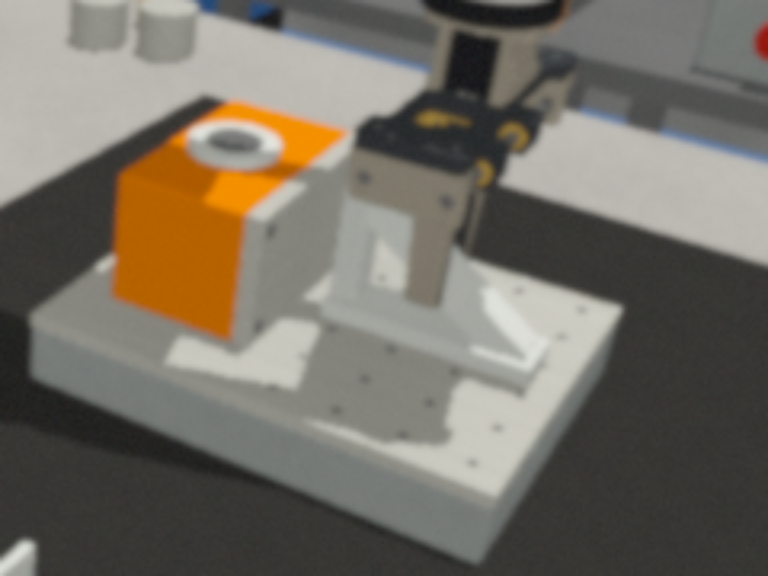

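The square hovers about 6 mm above the bed, its blade about 20 mm short of the face (crop (340,280)). Touching down slowly.

```bash
python3 -m handwheel '[[[0,0,1.5],[0,0,0],1],[[0,0,1.5],[0,0,0],1],[[0,0,1.5],[0,0,0],1],[[0,0,0],[0,0,0],1],[[0,0,0],[0,0,0],1]]'
python3 -m handwheel '[[[0,0,0.8],[0,0,0],1],[[0,0,0.7],[0,0,0],1],[[0,0,0],[0,0,0],1],[[0,0,0],[0,0,0],1]]'
```

```text
t: 9.55
tool_pos: [0.6839, 0.1949, 0.1011]
orientation: [[0.999, 0.049, -0.0], [0.049, -0.999, -0.0], [-0.0, 0.0, -1.0]]
ft_force: [0.3, 0.1, -2.9]
width: 0.26
t: 10.05
tool_pos: [0.684, 0.1949, 0.0997]
orientation: [[0.999, 0.049, 0.0], [0.049, -0.999, 0.0], [0.0, -0.0, -1.0]]
ft_force: [-0.8, -0.8, -3.5]
width: 0.255
```

```bash
python3 -m handwheel '[[[0,0,0.5],[0,0,0],1],[[0,0,0.5],[0,0,0],1],[[0,0,0],[0,0,0],1],[[0,0,0],[0,0,0],1]]'
```

```text
t: 10.55
tool_pos: [0.684, 0.1949, 0.0996]
orientation: [[0.999, 0.049, 0.0], [0.049, -0.999, 0.0], [0.0, -0.0, -1.0]]
ft_force: [-3.4, -2.0, 5.9]
width: 0.26
```

```bash
python3 -m handwheel '[[[0,0,0.5],[0,0,0],1],[[0,0,0.3],[0,0,0],1],[[0,0,0],[0,0,0],1],[[0,0,0],[0,0,0],1],[[0,0,0],[0,0,0],1]]'; python3 -c "
from station import sense;s=sense();print(s['wrist_torque'],s['ft_force'],s['orientation'].round(4))
from h import *;togo([.664,.1934,.0995],2.75)"
```

```text
t: 11.18
tool_pos: [0.6842, 0.195, 0.0996]
orientation: [[0.999, 0.049, 0.001], [0.049, -0.999, 0.0], [0.001, -0.0, -1.0]]
ft_force: [-5.4, -2.0, 11.3]
width: 0.258
[-0.2794842   0.93742032 -0.00983515] [-5.41500185 -1.97967913 11.27080173] [[ 9.988e-01  4.920e-02  8.000e-04]
 [ 4.920e-02 -9.988e-01  2.000e-04]
 [ 8.000e-04 -2.000e-04 -1.000e+00]]
t 11.18 pos [0.6842 0.195  0.0996] togo [-20.2   0.6   0.1] turn [-0.01 -0.05  0.07] F [-5.4 -2.  11.3] w 0.258
```

```bash
python3 -m handwheel '[[[-1,0,0],[0,0,0],1],[[-2,0,0],[0,0,0],1],[[-3,0,0],[0,0,0],1],[[-3,0,0],[0,0,0],1],[[-3,0,0],[0,0,0],1],[[-2,0,0],[0,0,0],1],[[0,0,0],[0,0,0],1],[[0,0,0],[0,0,0],1]]'; python3 - <<'E'
from h import *;togo([.664,.1934,.0995],2.75)
from station import capture
n="scene"
p,d=capture(n);cv2.imwrite(f"pics/{n}6.png",p[:,:,::-1])
a=cv2.imread("pics/scene6.png")[130:250,380:520]
cv2.imwrite("pics/c6.png",cv2.resize(a,None,fx=5,fy=5,interpolation=cv2.INTER_CUBIC))
E
```

```text
t: 12.18
tool_pos: [0.6719, 0.1947, 0.0996]
orientation: [[0.999, 0.049, 0.004], [0.049, -0.999, 0.001], [0.004, -0.001, -1.0]]
ft_force: [2.4, -0.3, 6.3]
width: 0.26
t 12.18 pos [0.6719 0.1947 0.0996] togo [-8.   0.9  0.1] turn [-0.05 -0.25  0.07] F [ 2.4 -0.3  6.3] w 0.26
```

View pics/c6.png

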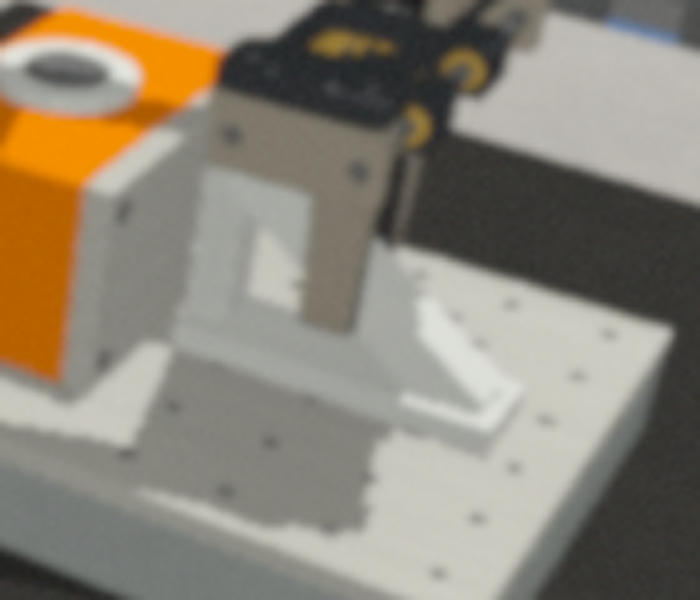

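The square slides flat on the bed with about 8 mm left to the face (crop (190,330)). I continue in small steps.

```bash
python3 -m handwheel '[[[-1.5,0,0],[0,0,0],1],[[-1.5,0,0],[0,0,0],1],[[-1,0,0],[0,0,0],1],[[0,0,0],[0,0,0],1],[[0,0,0],[0,0,0],1]]'; python3 -c "
from h import *;togo([.664,.1934,.0995],2.75)"; python3 -m handwheel '[[[-1,0,0],[0,0,0],1],[[-1,0,0],[0,0,0],1],[[0,0,0],[0,0,0],1],[[0,0,0],[0,0,0],1]]'; python3 -c "
from h import *;togo([.664,.1934,.0995],2.75)"
```

```text
t: 12.85
tool_pos: [0.6681, 0.1945, 0.0996]
orientation: [[0.999, 0.049, 0.005], [0.049, -0.999, 0.001], [0.005, -0.001, -1.0]]
ft_force: [2.5, 0.1, 5.3]
width: 0.256
t 12.85 pos [0.6681 0.1945 0.0996] togo [-4.1  0.9  0.1] turn [-0.06 -0.27  0.07] F [2.5 0.1 5.3] w 0.256
t: 13.35
tool_pos: [0.6661, 0.1945, 0.0996]
orientation: [[0.999, 0.049, 0.005], [0.049, -0.999, 0.001], [0.005, -0.001, -1.0]]
ft_force: [3.0, -0.1, 5.1]
width: 0.255
t 13.35 pos [0.6661 0.1945 0.0996] togo [-2.2  1.   0.1] turn [-0.06 -0.27  0.07] F [ 3.  -0.1  5.1] w 0.255
```

```bash
python3 -m handwheel '[[[-0.7,0,0],[0,0,0],1],[[-0.7,0,0],[0,0,0],1],[[0,0,0],[0,0,0],1],[[0,0,0],[0,0,0],1]]'; python3 -m handwheel '[[[-0.6,0,0],[0,0,0],1],[[-0.6,0,0],[0,0,0],1],[[0,0,0],[0,0,0],1],[[0,0,0],[0,0,0],1]]'
```

```text
t: 13.85
tool_pos: [0.6648, 0.1944, 0.0997]
orientation: [[0.999, 0.049, 0.005], [0.049, -0.999, 0.001], [0.005, -0.001, -1.0]]
ft_force: [3.3, -0.2, 5.2]
width: 0.256
t: 14.35
tool_pos: [0.6636, 0.1943, 0.0997]
orientation: [[0.999, 0.049, 0.005], [0.049, -0.999, 0.001], [0.005, -0.001, -1.0]]
ft_force: [2.9, -0.3, 5.5]
width: 0.257
```

```bash
python3 -m handwheel '[[[-0.6,0,0],[0,0,0],1],[[-0.6,0,0],[0,0,0],1],[[0,0,0],[0,0,0],1],[[0,0,0],[0,0,0],1]]'
```

```text
t: 14.85
tool_pos: [0.6629, 0.1943, 0.0997]
orientation: [[0.999, 0.049, 0.006], [0.049, -0.999, 0.001], [0.006, -0.001, -1.0]]
ft_force: [5.8, 1.0, 5.0]
width: 0.261
```

```bash
python3 -m handwheel '[[[-0.6,0,0],[0,0,0],1],[[-0.6,0,0],[0,0,0],1],[[0,0,0],[0,0,0],1],[[0,0,0],[0,0,0],1]]'
```

```text
t: 15.35
tool_pos: [0.6629, 0.1943, 0.0997]
orientation: [[0.999, 0.049, 0.008], [0.049, -0.999, 0.002], [0.008, -0.001, -1.0]]
ft_force: [11.4, 1.2, 1.5]
width: 0.254
```

Contact with the face. The tool has pitched about 0.45° under load, so I correct that and add some down-force.

```bash
python3 -m handwheel '[[[0,0,0.3],[0,-0.2,0],1],[[0,0,0.3],[0,-0.2,0],1],[[0,0,0],[0,0,0],1],[[0,0,0],[0,0,0],1]]';python3 - <<'E'
from h import *;togo([.664,.1934,.0995],2.75)
from station import capture
n="scene"
p,d=capture(n);cv2.imwrite(f"pics/{n}7.png",p[:,:,::-1])
a=cv2.imread("pics/scene7.png")[130:250,370:510]
cv2.imwrite("pics/c7.png",cv2.resize(a,None,fx=5,fy=5,interpolation=cv2.INTER_CUBIC))
E
```

```text
t: 15.85
tool_pos: [0.6628, 0.1943, 0.0996]
orientation: [[0.999, 0.049, 0.001], [0.049, -0.999, 0.001], [0.001, -0.001, -1.0]]
ft_force: [7.7, 0.3, 5.6]
width: 0.259
t 15.85 pos [0.6628 0.1943 0.0996] togo [1.1 1.  0.1] turn [-0.08 -0.08  0.08] F [7.7 0.3 5.6] w 0.259
```

View pics/c7.png

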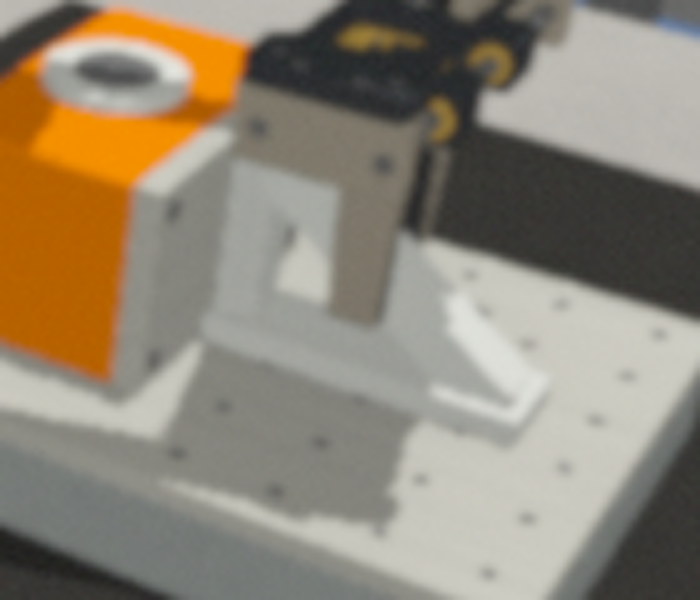

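The blade now meets the face at the corner (crop (210,330)), with the tool level. I press a little more and hold for over a second.

```bash
python3 -m handwheel '[[[-0.5,0,0.2],[0,-0.1,0],1],[[-0.4,0,0.2],[0,-0.1,0],1],[[0,0,0],[0,0,0],1],[[0,0,0],[0,0,0],1]]';python3 -c "
from h import *;togo([.664,.1934,.0995],2.75)"; python3 -m handwheel '[[[0,0,0],[0,0,0],1],[[0,0,0],[0,0,0],1],[[0,0,0],[0,0,0],1],[[0,0,0],[0,0,0],1],[[0,0,0],[0,0,0],1],[[0,0,0],[0,0,0],1]]'
```

```text
t: 16.4
tool_pos: [0.6628, 0.1943, 0.0996]
orientation: [[0.999, 0.049, -0.0], [0.049, -0.999, 0.001], [-0.0, -0.001, -1.0]]
ft_force: [10.0, 0.7, 6.0]
width: 0.253
t 16.4 pos [0.6628 0.1943 0.0996] togo [1.2 1.  0.1] turn [-0.08  0.01  0.08] F [10.   0.7  6. ] w 0.253
t: 17.15
tool_pos: [0.6628, 0.1943, 0.0996]
orientation: [[0.999, 0.049, -0.0], [0.049, -0.999, 0.001], [-0.0, -0.001, -1.0]]
ft_force: [9.5, -0.1, 5.7]
width: 0.26
```

```bash
python3 -m handwheel '[[[0,0,0],[0,0,0],1],[[0,0,0],[0,0,0],1],[[0,0,0],[0,0,0],1],[[0,0,0],[0,0,0],1]]'; python3 -c "
from h import *;togo([.664,.1934,.0995],2.75)"
```

```text
t: 17.65
tool_pos: [0.6628, 0.1943, 0.0996]
orientation: [[0.999, 0.049, -0.0], [0.049, -0.999, 0.001], [-0.0, -0.001, -1.0]]
ft_force: [9.1, 0.0, 5.4]
width: 0.255
t 17.65 pos [0.6628 0.1943 0.0996] togo [1.1 1.  0.1] turn [-0.08  0.01  0.08] F [9.1 0.  5.4] w 0.255
```

```bash
python3 -m handwheel '[[[0.4,0,-0.4],[0,0,0],1],[[0.3,0,-0.3],[0,0,0],1],[[0,0,0],[0,0,0],1],[[0,0,0],[0,0,0],1]]' 15; python3 -m handwheel '[[[0,0,0],[0,0,0],1],[[0,0,0],[0,0,0],1],[[0,0,0],[0,0,0],1]]' 5;  python3 -c "
from h import *;togo([.664,.1934,.0995],2.75)"
```

```text
t: 18.15
tool_pos: [0.6628, 0.1944, 0.0996]
orientation: [[0.999, 0.049, -0.002], [0.049, -0.999, 0.001], [-0.002, -0.001, -1.0]]
ft_force: [8.8, 0.3, 2.7]
width: 0.263
t: 18.52
tool_pos: [0.662, 0.1943, 0.0993]
orientation: [[0.999, 0.049, -0.004], [0.049, -0.999, 0.001], [-0.003, -0.001, -1.0]]
ft_force: [6.5, 0.3, 2.9]
width: 0.263
t 18.52 pos [0.662  0.1943 0.0993] togo [ 2.   1.  -0.2] turn [-0.07  0.2   0.07] F [6.5 0.3 2.9] w 0.263
```

```bash
python3 -m handwheel '[[[0,0,0],[0,0,0],0.72],[[0,0,0],[0,0,0],0.68],[[0,0,0],[0,0,0],0.62],[[0,0,0],[0,0,0],0.55],[[0,0,0],[0,0,0],0.5],[[0,0,0],[0,0,0],0.5],[[0,0,0],[0,0,0],0.5]]';python3 - <<'E'
from h import *;togo([.664,.1934,.2],2.75)
from station import capture
n="scene"
p,d=capture(n);cv2.imwrite(f"pics/{n}8.png",p[:,:,::-1])
a=cv2.imread("pics/scene8.png")[130:250,370:510]
cv2.imwrite("pics/c8.png",cv2.resize(a,None,fx=5,fy=5,interpolation=cv2.INTER_CUBIC))
E
```

```text
t: 19.4
tool_pos: [0.6587, 0.1937, 0.0975]
orientation: [[0.999, 0.049, -0.01], [0.049, -0.999, -0.001], [-0.011, 0.0, -1.0]]
ft_force: [-0.9, -0.4, -1.1]
width: 0.501
t 19.4 pos [0.6587 0.1937 0.0975] togo [   4.2    0.5 -102.6] turn [0.   0.6  0.07] F [-0.9 -0.4 -1.1] w 0.501
```

View pics/c8.png

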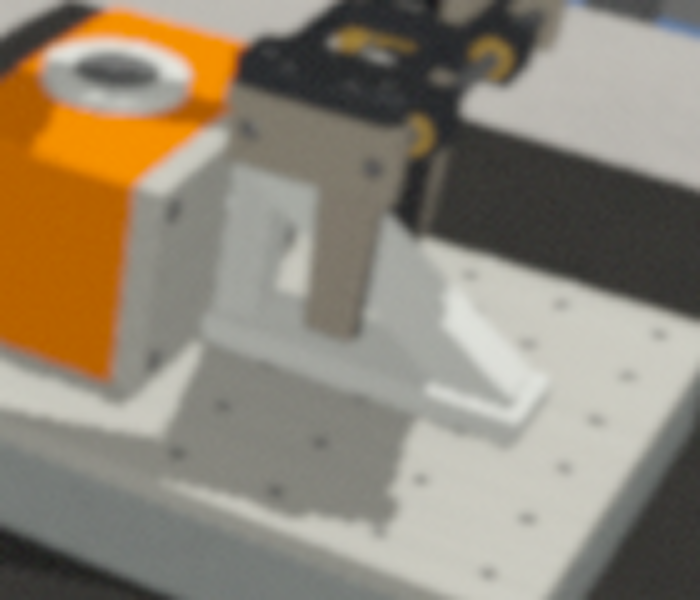

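The fingers are clear and the square has not moved. Lifting straight up and backing away.

```bash
python3 -m handwheel '[[[0,0,-4],[0,0,0],0.5],[[0,0,-12],[0,0.3,0],0.5],[[0,0,-20],[0,0.3,0],0.5],[[0,0,-30],[0,0,0],0.5],[[0,0,-35],[0,0,0],0.5],[[0,0,-30],[0,0,0],0.5],[[0,0,0],[0,0,0],0.5],[[0,0,0],[0,0,0],0.5]]'; python3 -m handwheel '[[[0,20,-10],[0,0,0],0.5],[[0,40,-10],[0,0,0],0.5],[[0,50,0],[0,0,0],0.5],[[0,50,0],[0,0,0],0.5],[[0,50,0],[0,0,0],0.5],[[0,50,0],[0,0,0],0.5],[[0,50,0],[0,0,0],0.5],[[0,50,0],[0,0,0],0.5]]'; python3 -m handwheel '[[[0,30,0],[0,0,0],0.5],[[0,20,0],[0,0,0],0.5],[[0,0,0],[0,0,0],0.5],[[0,0,0],[0,0,0],0.5]]'
python3 - <<'E'
from h import *
from station import capture
for n in("scene","top"):
    p,d=capture(n);cv2.imwrite(f"pics/{n}9.png",p[:,:,::-1]);np.savez(f"pics/{n}9.npz",p=p,d=d)
a=cv2.imread("pics/scene9.png")[130:270,320:540];b=cv2.imread("pics/top9.png")
cv2.imwrite("pics/c9.png",cv2.resize(a,None,fx=3.5,fy=3.5,interpolation=cv2.INTER_CUBIC))
E
```

```text
t: 20.45
tool_pos: [0.6586, 0.1936, 0.2284]
orientation: [[0.999, 0.049, -0.0], [0.049, -0.999, -0.0], [-0.0, 0.0, -1.0]]
ft_force: [0.7, -0.1, -0.8]
width: 0.496
t: 21.45
tool_pos: [0.6758, -0.1687, 0.2481]
orientation: [[0.999, 0.049, -0.001], [0.049, -0.999, -0.0], [-0.001, -0.0, -1.0]]
ft_force: [0.9, -1.1, -0.0]
width: 0.499
t: 21.95
tool_pos: [0.679, -0.2149, 0.2483]
orientation: [[0.999, 0.05, -0.0], [0.05, -0.999, 0.001], [-0.0, -0.001, -1.0]]
ft_force: [-0.4, 0.4, 0.2]
width: 0.502
```

View pics/c9.png

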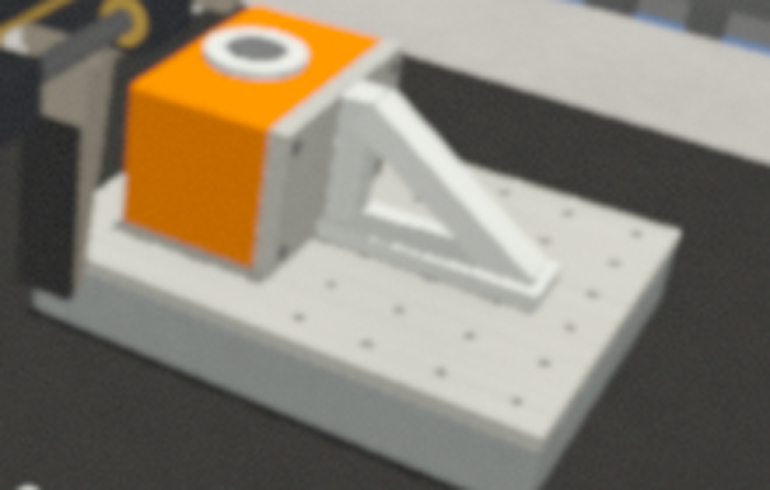

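View pics/top9.png

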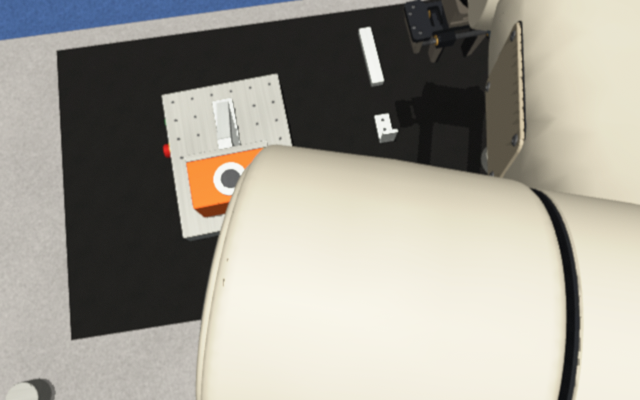

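View pics/scene9.png

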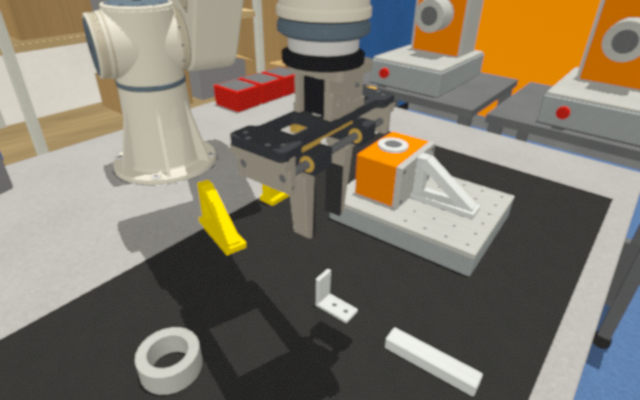

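```bash
python3 - <<'E'
from h import *
z=np.load("pics/top9.npz");W=world("top",z["d"])
m=(W[...,2]>.08)&(W[...,0]>.607)&(W[...,0]<.73)&(abs(W[...,1]-.19)<.06)
P=W[m];
for a in np.arange(.607,.71,.02):
    Q=P[(P[:,0]>a)&(P[:,0]<a+.02)]
    if len(Q):print(round(a,3),len(Q),np.percentile(Q[:,1],[5,50,95]).round(4),Q[:,2].max().round(4))
cv2.imwrite("pics/t9.png",cv2.resize(cv2.imread("pics/top9.png")[80:180,160:300],None,fx=5,fy=5,interpolation=cv2.INTER_CUBIC))
E
```

```text
0.607 146 [0.1792 0.1899 0.2017] 0.144
0.627 109 [0.1801 0.1906 0.2032] 0.1381
0.647 106 [0.181  0.1911 0.204 ] 0.1225
0.667 95 [0.1819 0.1912 0.2044] 0.1081
0.687 82 [0.1834 0.1953 0.2052] 0.0949
0.707 3 [0.1907 0.2027 0.2031] 0.0822
```

View pics/t9.png

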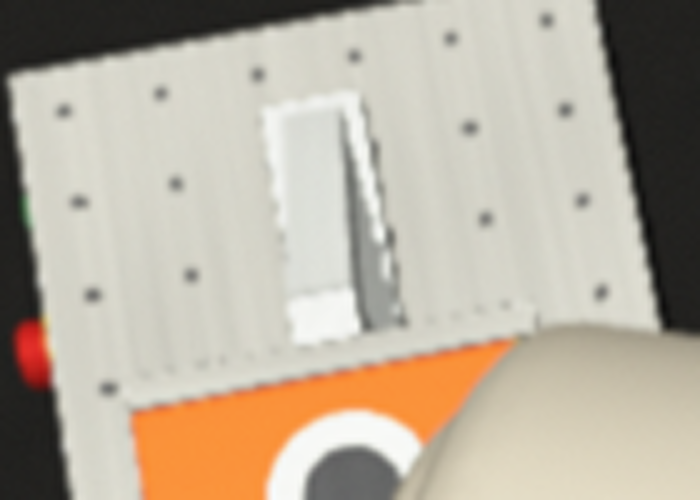

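The top crop shows the blade butted against the steel plate at (325,340), centred on the face, yaw about 2.75°. Handing in.

```bash
python3 -c "
from station import ticket,sense
print(sense()['t']);print(ticket.finish_job())"
```

```text
22.05
the job is handed in; nothing more can be done
None
```

The square is standing flush in the corner of the press, let go, and the job was handed in at 22.05 s of the 42 s allowed.

- **What I did:** I gripped the grey square by its brace and lowered its foot onto the bed about 20 mm short of the face. I pressed it down with about 15 N, then slid it up to the face and pressed the back edge on with about 9–10 N for over a second. Then I eased off, let go and lifted straight up.
- **Last checks:** The final pictures show the square upright with no visible gap to the face. It is within a couple of millimetres of the middle, and its yaw of about 2.75° matches the 2.5–2.8° I measured for the press. The L-bracket, bar and ring look undisturbed. The arm partly hid the yellow look-alikes, but it was never near them.
- **What disagreed:** While sliding and on first touching the face, the tool pitched by up to about 0.45° under load. I levelled it before the timed press, when it read within 0.1°. On release the fingers slid about 4 mm along the brace towards the face, but the square did not visibly move.

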